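Lift the split ring out of the extractor's filter pot

ROBOT

A 6-joint arm with a two-finger parallel gripper is mounted at the origin on the work surface. World frame = base frame: x ahead of the robot, y to its left, z up, the work surface at z = 0. Lengths are in m, angles in rad, forces in N, time in s.
With the tool pointing down it reaches from about 0.3 to 0.825 m from the base axis. Payload 5.4 kg.
Tool frame: the origin (TCP) lies at the very end of the fingers, on their centre line; the grasp point (between the pads) lies 19 mm behind it; z points along the fingers, y is the line along which they close (so a half turn about z gives the same grasp; the last joint's range is limited). The gripper opens to 92 mm and grips with 3 to 60 N. Pads are 20 mm wide; open, the fingers measure 128 mm over their backs; the gripper's body (75 mm by 189 mm) begins 69 mm behind the grasp point.
Start: joints at [0.954, 0.158, 1.597, -0, 1.386, -0.21], TCP at [0.228, 0.528, 0.215] pointing down, gripper open.
Joint ranges: [-2.91, 2.91], [-0.94, 2.29], [0.18, 2.7], [-1.29, 4.43], [0.17, 2.64], [-3, 3]. Speed limits (rad/s): [2.57, 2.57, 3.14, 3.14, 3.14, 3.14].

INTERFACE

Orientations are given as a 3x3 rotation matrix whose columns are the frame's x, y, z axes.
In Python, from rig import arm gives the robot as it stands.
- The arm moves only by the tool tcp_steps, called after "Call:" as name(argument=value, ...) on one line, values as JSON. Schema: {"type":"object","properties":{"offsets":{"type":"object","properties":{"jaw":{"type":"array","items":{"type":"number"},"minItems":1,"maxItems":20},"tx":{"type":"array","items":{"type":"number"},"minItems":1,"maxItems":20},"ty":{"type":"array","items":{"type":"number"},"minItems":1,"maxItems":20},"tz":{"type":"array","items":{"type":"number"},"minItems":1,"maxItems":20},"turn":{"type":"array","items":{"type":"number"},"minItems":1,"maxItems":20}},"additionalProperties":false,"required":["jaw","tx","ty","tz","turn"]},"squeeze":{"type":"number"},"only":{"type":"string"},"quiet":{"type":"boolean"},"lines":{"type":"string"}},"required":["offsets"],"additionalProperties":false}. offsets is an object with one list for each field, all of the same length, 1 to 20, a row being the entries at one place: jaw (the opening from 0.0 (shut) to 1.0 (fully open)), tx, ty, tz (the shift in a scale on which 1.0 is 0.8 m), turn (a turn about the tool's z in normalised numbers (1 is pi rad)); each row is the pose to reach, as a shift and turn from the pose commanded when the call began, along the tool's axes at that moment; what a row does not reach only later rows make up. A row lasts 1/8 s, in which the tool goes at most 0.0625 m and 0.188 rad, less where a joint would pass 70% of its speed; a pose out of reach is approached as far as the arm can. The fingers move at their own pace and stop on an object; squeeze is the grip in N (left out, the last holds). Time passes only in rows, so rows that do not move let the fingers close. The tool returns the time, the measured TCP pose, the force, the opening and the grip force at its end. only (a regular expression) keeps the lines of the reply that match it, lines (a string "A,B") keeps lines A to B, and quiet returns only ok. Input that does not fit is refused with a message, and nothing moves.
- arm.state(): the state, without advancing time (a new reading comes with each control period).
- arm.snapshot(name): name is "scene" or "top" or "wrist"; returns a dict with "img" (420x560x3 uint8, red, green, blue), "range_z" (420x560 float32, m along the optical axis (not along the pixel's ray), 0 where there is no reading), "mtx" (3x3 intrinsics, pixels), "k1" (the pictures are not rectified: a ray, as slopes to the right and down, at radius r is drawn at 1 + k1 r^2 times it, then the intrinsics apply), "extrinsics" (4x4, takes a point from world to camera coordinates). Camera axes: x right, y down, z forward; pixel columns grow to the right and rows downward; lengths in m; the calibration is good to about 2 mm. A picture is of the moment at which its call begins.
- arm.hand_in(): hands the job in; it is judged then, once.
The state is a dict: "time_s": time; "q": joint angles; "qvel": joint speeds; "tau": joint torques, N m; "ee_pos": TCP position; "eef_rot": TCP orientation; "contact_force": force on the tool from outside, world axes, zero at the start; "torque": the same for the moment, N m; "grip_width": opening from 0.0 (shut) to 1.0 (fully open); "grasp_force": force on a finger pad.
Only numpy, scipy, OpenCV 4.12 (cv2) and the standard library are available. Lean on these libraries where they do the work, as an engineer would, in place of code of your own. Each camera call takes 0.05 s, during which the arm holds its last target. There are 200 camera calls.

TASK

The fume extractor's filter needs changing: take the square-handled hook pick from its rack, get its toe into the pry slot under the end of the split wire ring and ease the ring up out of its groove, without digging or jamming the pick against the pot or forcing the ring. Then lay the ring in the steel parts tray and stand the pick back in its own hole in the rack. Leave the other things on the bench where they are.

Things in the scene. Friction and masses are not known exactly. Their poses are not given: they have to be found in the camera images.
- pot: Round white filter pot, bolted down; origin at the centre of its underside, z up. 70 mm high to the rim, 125 mm across outside (foot flange 156 mm across, 10 mm high); aluminium bore 100 mm across. Under the ring lies the perforated steel guard, its top 57.4 mm high. The pry slot is on the pot's own -x side, the hose spigot (30 mm high) on its +x side.
- slot (a point): Back of the pry slot, at its floor: 53 mm from the pot's axis towards its -x, 52.6 mm high; axes as the pot's. The slot is cut in guard and bore: 16 mm wide, 26 mm long along the pot's x, floor flat. The ring's end lies across its outer part, its underside 4.8 mm above the floor, its inner edge 5 mm in from the back: the 3.6 mm toe just fits, so feel for floor and back.
- lip (a point): Inner rim edge over the slot: 50 mm from the pot's axis, 70 mm high. The groove below the lip is 106 mm across, its middle 60 mm high; the lip is 45 degrees underneath from 61 to 64 mm height, then straight to the rim. A toe pushed to the slot's back jams under it after 6 mm of straight lift: bring it 3 mm inwards after 4 to 5 mm of lift and, once it is above the rim, out again under the wire.
- ring: Split ring of 5 mm spring wire, 50 g, 101 mm across the wire's middle in its groove (free: about 104 mm), covering 324 degrees; origin at its centre, z up. Its end comes up over the lip at 5 to 20 N of lift, slipping inwards as it rises; raised further, the rest peels out and is loose once the end is 20 to 40 mm up, then lies tilted in the pot with an end above the rim. Slippery (friction 0.3).
- ring_end (a point): The ring's end over the pry slot: the wire's tip, at its middle. x points along the wire into the ring, z up when seated. Seated it is 50.5 mm from the pot's axis, 60 mm high, 4 degrees (give or take 3) past the slot's middle towards the pot's -y; the wire runs from here across the slot towards the pot's +y.
- ring_mid (a point): Middle of the ring's wire, across from the gap; x along the wire.
- ring_far_end (a point): The ring's other end, at the middle of the wire, at its tip; x along the wire into the ring. No slot under it.
- rack: Aluminium tool rack, fixed: a plate 56 mm (x) by 190 mm (y) on two legs, its top 60 mm high; origin at the centre of the underside. In the middle is the pick's hole, 23 mm (x) by 12 mm (y), its centre 3.8 mm to -x of the rack's centre. A screwdriver and a scriber with round handles, 131 and 123 mm high over the bench, stick fast in holes at y +62 and -62 mm.
- pick: Hook pick, 75 to 115 g, toe to the rack's -x within 0.1 rad. Origin under its 26 mm square flange (4 mm thick, rests on the plate); z up. Black 20 mm square handle from 4 to 50 mm above. Below, a 6 mm steel shank held in a collet, with a toe to the pick's -x: 5 mm wide, 3.6 mm thick, tip 10.5 mm from the shank's axis, underside 42 to 51 mm below the flange, set differently each time.
- tray: Open steel parts tray, fixed, 200 mm (x) by 170 mm (y), 22 mm high, walls and floor 4 mm thick; origin at the centre of the underside.
- tape_roll: Roll of tape, 84 mm across, 24 mm high, lying flat.
- mug: Dark mug, 82 mm across, 95 mm high.
- cone_a: Light thread cone, 58 mm across, 108 mm high.
- cone_b: Dark thread cone, 58 mm across, 108 mm high.
- bobbin_box: Clear box of bobbins, 110 by 85 by 30 mm.
Mind the look-alikes: they are no part of the job. Of the things shaped like the ring, the bare steel one is meant.

How it is judged:
By the outcome, as a careful person would: the job done as asked, in the order asked, and still so for the second after the job is handed in, with the robot touching nothing.
It also fails if it takes over 69 s, if anything falls off the work surface, if the arm or the gripper's body presses on something with over 40 N, if the wrist force passes 120 N, or if a joint passes its speed limit or range.

## Working session

There is one attempt and no reset: what is moved stays moved. The work goes in short steps, Python scripts to look and compute and a tool call to move; the robot and the scene stay as the last step left them, time stands still between calls to the robot, and variables do not carry over. Pictures are saved under pics/ and viewed, at most 10 in all, crops included, and the job is handed in when it is done.

```bash
ls; mkdir -p pics; cat > h.py <<'E'
import numpy as np, cv2
from rig import arm
def snap(n):
    s=arm.snapshot(n); return s
def ray(s,px):
    # undistort pixel -> slopes
    K=s["mtx"]; d=np.array([s["k1"],0,0,0,0.])
    return cv2.undistortPoints(np.array(px,float).reshape(-1,1,2),K,d).reshape(-1,2)
def cast(s,px,z):
    r=ray(s,px); E=s["extrinsics"]; R=E[:3,:3]; t=E[:3,3]
    D=np.c_[r,np.ones(len(r))]@R; C=-R.T@t
    return C+D*((z-C[2])/D[:,2])[:,None]
def cloud(s):
    h,w=s["range_z"].shape; u,v=np.meshgrid(np.arange(w),np.arange(h))
    r=ray(s,np.c_[u.ravel(),v.ravel()]); z=s["range_z"].ravel()
    P=np.c_[r*z[:,None],z]; E=s["extrinsics"]
    P=(P-E[:3,3])@E[:3,:3]; P[z==0]=np.nan
    return P.reshape(h,w,3)
def proj(s,P):
    E=s["extrinsics"]; d=np.array([s["k1"],0,0,0,0.])
    p=np.atleast_2d(P)@E[:3,:3].T+E[:3,3]
    q=p[:,:2]/p[:,2:]; r2=(q**2).sum(1,keepdims=True); q=q*(1+s["k1"]*r2)
    return q*[s["mtx"][0,0],s["mtx"][1,1]]+s["mtx"][:2,2]
def save(n,img): cv2.imwrite("pics/"+n+".png",img[...,::-1])
E
python3 - <<'E'
from h import *
for n in("scene","top"):
    s=snap(n); save(n,s["img"]); np.savez("pics/"+n,**s)
    E=s["extrinsics"]; print(n,-E[:3,:3].T@E[:3,3],E[2,:3],s["mtx"][0,0],s["k1"])
    P=cloud(s); print(np.nanmin(P.reshape(-1,3),0),np.nanmax(P.reshape(-1,3),0))
a=cv2.imread("pics/scene.png");b=cv2.imread("pics/top.png")
E
```

```text
pics
scene [ 1.08827867 -0.78895825  0.87660113] [-0.43528056  0.62723279 -0.64584044] 423.85225526187287 -0.1353898399264709
[-2.1944799  -0.95046699 -0.77386934] [1.39896971 2.19718562 0.53927006]
top [ 0.49156304 -0.00792132  0.93519219] [ 0.04960057 -0.0369298  -0.99808616] 383.3938636339563 -0.026138101254600244
[-0.01123022 -1.42170902 -0.7654733 ] [1.40633636 1.02227725 0.23652596]
```

View pics/top.png

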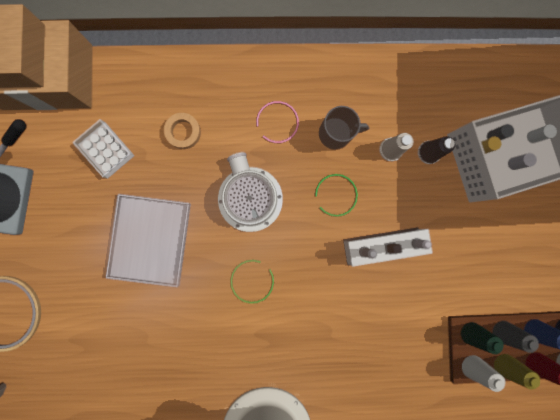

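View pics/scene.png

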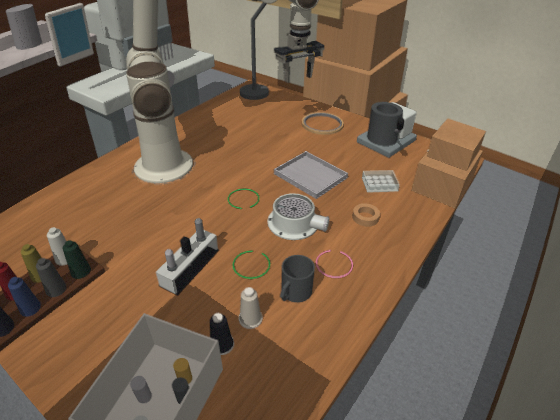

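The top view shows the pot at (250,198), with its spigot pointing to (237,162), and the tray at (148,240). The rack is at (388,247): the black square pick handle is in the middle at (394,247), between the round screwdriver and scriber at (369,252) and (420,244).

Look-alikes:
- **Rings:** two green ones at (336,195) and (251,282), a pink one at (278,122) and a tan one at (5,313). The bare steel ring is the one inside the pot.
- **Handles:** the round ones at (369,252) and (420,244).

```bash
python3 - <<'E'
from h import *
S={n:dict(np.load("pics/%s.npz"%n)) for n in("scene","top")}
s=S["top"]
for n,px,z in [("pot",(250,198),.07),("spig",(238,163),.03),("pick",(394,247),.11),("r1",(369,252),.12),("r2",(422,243),.12)]: print(n,cast(s,[px],z))
print("tray",cast(s,[(118,195),(189,202),(180,287),(107,279)],.022))
print("rack",cast(s,[(344,240),(428,229),(432,253),(350,266)],.06))
P=cloud(s)
for n,(u,v) in dict(pot=(224,205),guard=(250,200),pick=(394,247),plate=(380,242),r1=(366,253),tray=(150,240)).items(): print(n,P[v,u])
P=cloud(S["scene"])
for n,(u,v) in dict(pick=(185,240),r=(199,225)).items(): print(n,P[v,u])
a=S["top"]["img"]; 
c1=cv2.resize(a[220:275,335:440],None,fx=7,fy=7,interpolation=cv2.INTER_CUBIC)
st=arm.state(); print(st["eef_rot"],st["ee_pos"],st["contact_force"],st["grip_width"])
w=snap("wrist"); save("w0",w["img"]); E=w["extrinsics"]
print("wristcam tool frame", st["eef_rot"].T@(-E[:3,:3].T@E[:3,3]-st["ee_pos"]), (E[:3,:3]@st["eef_rot"]).T, w["mtx"][0,0],w["k1"])
E
```

```text
pot [[0.55466706 0.02397422 0.07      ]]
spig [[0.64139049 0.05217712 0.03      ]]
pick [[ 0.43829943 -0.28753069  0.11      ]]
r1 [[ 0.42979224 -0.22942676  0.12      ]]
r2 [[ 0.44581764 -0.34587432  0.12      ]]
tray [[0.57209511 0.33743548 0.022     ]
 [0.55180278 0.17034844 0.022     ]
 [0.35245808 0.19409418 0.022     ]
 [0.37546408 0.36404744 0.022     ]]
rack [[ 0.45425145 -0.18870909  0.06      ]
 [ 0.47443912 -0.38633627  0.06      ]
 [ 0.41871333 -0.39346731  0.06      ]
 [ 0.3945842  -0.20066444  0.06      ]]
pot [0.54004779 0.08253985 0.07169052]
guard [0.55097308 0.02451958 0.05773777]
pick [ 0.43835094 -0.2872603   0.11079798]
plate [ 0.44741373 -0.27235434  0.05936309]
r1 [ 0.42734796 -0.22454168  0.11363329]
tray [0.46357088 0.2688959  0.00194708]
pick [ 0.43848541 -0.29746218  0.10997879]
r [ 0.43368293 -0.23957377  0.11767356]
[[-9.18390824e-01  3.95673300e-01 -9.66806702e-04]
 [ 3.95674332e-01  9.18389855e-01 -1.37757700e-03]
 [ 3.42835030e-04 -1.64769467e-03 -9.99998584e-01]] [0.22719923 0.52760074 0.21372173] [0.40603468 0.14637295 0.23467345] 1.0001740780011907
wristcam tool frame [ 0.07287814 -0.00027589 -0.16984493] [[ 3.23102237e-04 -9.66613923e-01 -2.56237038e-01]
 [ 9.99999831e-01  4.36169700e-04 -3.84431244e-04]
 [ 4.83359425e-04 -2.56236870e-01  9.66613901e-01]] 373.1567978389388 -0.019148186800678285
```

The rows are not in the units I measure in: shifts go in shares of 0.8 m and turns go in shares of pi rad. I convert before sending: -0.541 m / 0.8 = -0.6763, -0.378 m / 0.8 = -0.4725, 0.849 rad / 3.1416 = 0.2702.

Call:
tcp_steps(offsets={"jaw": [1, 1, 1, 1, 1, 1, 1, 1, 1, 1, 1, 1, 1], "tx": [-0.0625, -0.125, -0.1875, -0.25, -0.3125, -0.375, -0.4375, -0.5, -0.5625, -0.625, -0.6763, -0.6763, -0.6763], "ty": [-0.0438, -0.0875, -0.125, -0.175, -0.2125, -0.25, -0.3, -0.35, -0.3875, -0.4375, -0.4725, -0.4725, -0.4725], "tz": [0, 0, 0, 0, 0, 0, 0, 0, 0, 0.0125, 0.0175, 0.0175, 0.0175], "turn": [0.0255, 0.0509, 0.0764, 0.1019, 0.1273, 0.1528, 0.1783, 0.2037, 0.2292, 0.2546, 0.2702, 0.2702, 0.2702]})

```text
time_s: 1.78
ee_pos: [0.5743, -0.0326, 0.2003]
eef_rot: [[-0.31, 0.951, -0.001], [0.951, 0.31, 0.001], [0.001, -0.001, -1.0]]
contact_force: [-0.0, -0.2, 0.3]
grip_width: 1.004
grasp_force: 0.0
```

```bash
python3 - <<'E'
from h import *
s=snap("wrist"); save("w1",s["img"]); np.savez("pics/w1",**s); st=arm.state(); print(st["contact_force"],st["eef_rot"].round(3))
E
```

```text
[-0.33406448  0.78091222  0.25640694] [[-0.311  0.95  -0.001]
 [ 0.95   0.311  0.001]
 [ 0.001 -0.    -1.   ]]
```

View pics/w1.png

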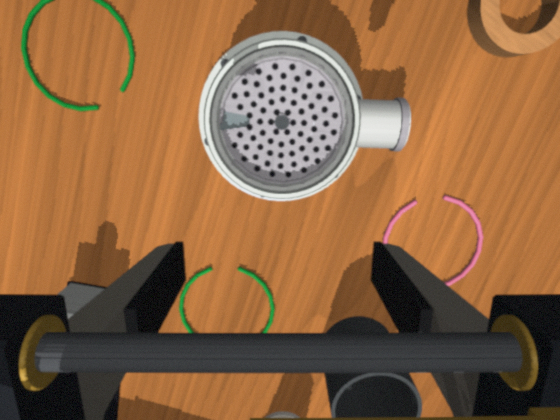

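The pot sits at (282,118), the slot at about (235,118) on its left, and the spigot at (385,123). Next I'll fit these and look at the rack.

In the tool's units: -0.258 m / 0.8 = -0.3225, -0.219 m / 0.8 = -0.2738, 0.178 rad / 3.1416 = 0.0567.

Call:
tcp_steps(offsets={"jaw": [1, 1, 1, 1, 1, 1, 1], "tx": [-0.0625, -0.125, -0.1875, -0.25, -0.3225, -0.3225, -0.3225], "ty": [-0.0538, -0.1075, -0.1625, -0.2125, -0.2738, -0.2738, -0.2738], "tz": [0, -0.0125, -0.025, -0.025, -0.025, -0.025, -0.025], "turn": [0.0095, 0.0191, 0.0318, 0.0446, 0.0567, 0.0567, 0.0567]})

```text
time_s: 2.7
ee_pos: [0.4462, -0.3464, 0.2209]
eef_rot: [[-0.136, 0.991, 0.0], [0.991, 0.136, -0.0], [-0.0, 0.0, -1.0]]
contact_force: [0.1, 0.8, 0.9]
grip_width: 1.0
grasp_force: 0.0
```

```bash
python3 - <<'E'
from h import *
from scipy.optimize import least_squares
s=dict(np.load("pics/w1.npz")); P=cloud(s)
def circ(Q):
    f=least_squares(lambda p:np.hypot(Q[:,0]-p[0],Q[:,1]-p[1])-p[2],[*Q[:,:2].mean(0),.05],loss='soft_l1',f_scale=.001); return f.x
c0=np.array([.555,.024]); d=np.linalg.norm(P[...,:2]-c0,axis=2)
m=(d<.075)&(P[...,2]>.065)&(P[...,2]<.078); print("rim z",np.nanmedian(P[m][:,2]),m.sum())
cs,_=cv2.findContours(m.astype(np.uint8),cv2.RETR_CCOMP,cv2.CHAIN_APPROX_NONE)
for c in sorted(cs,key=len)[-2:]:
    print("circle depth",circ(P[c[:,0,1],c[:,0,0]]))
g=cv2.cvtColor(s["img"],cv2.COLOR_RGB2GRAY)
# guard height
m=(d<.04); print("guard z",np.nanmedian(P[m][:,2]))
# spigot: points z .015-.045 outside
m=(d>.07)&(d<.1)&(P[...,2]>.02)&(P[...,2]<.05); Q=P[m]; print("spigot",Q.mean(0),m.sum(),Q[:,2].max())
np.save("pics/c",0)
a=s["img"]; cr=cv2.resize(a[75:165,205:315],None,fx=7,fy=6.6,interpolation=cv2.INTER_CUBIC); 
w=snap("wrist"); np.savez("pics/w2",**w)
save("w2",np.vstack([cv2.resize(a[75:165,200:320],(640,480),interpolation=cv2.INTER_CUBIC)[:, :], ])[:600])
save("w3",w["img"])
E
```

```text
rim z 0.06921252096232548 3169
circle depth [0.55682005 0.02689196 0.05718184]
circle depth [0.55676916 0.02699181 0.06164149]
guard z 0.05878979077248465
spigot [0.6345325  0.051208   0.04530946] 1364 0.049998403422575693
```

View pics/w2.png

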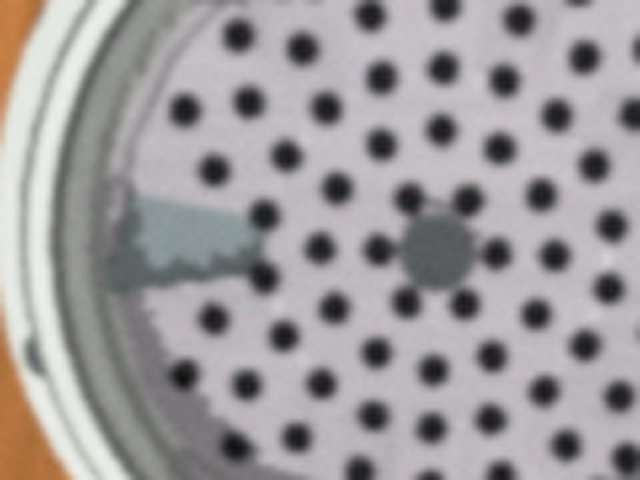

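View pics/w3.png

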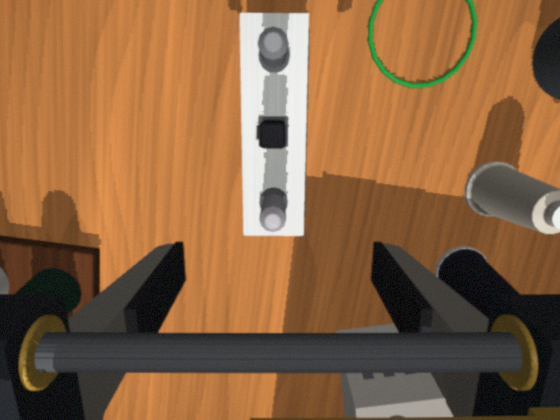

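The crop shows the slot spanning about (221–250, 111–129) in the wrist picture, with its right end pointing at the hub (282,122). In the rack view, the black square handle at (272,133) sits between the two round grey handles at (273,45) and (273,215). That confirms the choice of pick.

```bash
python3 - <<'E'
from h import *
s=dict(np.load("pics/w1.npz")); c=np.array([.5568,.0269])
for px,z in[((235,120.5),.0574),((223,120.5),.0526),((282,121.9),.0574)]:
    p=cast(s,[px],z)[0]; print("slot/hub",p, np.arctan2(*(c-p[:2])[::-1]), np.linalg.norm(c-p[:2]))
s=dict(np.load("pics/w2.npz")); P=cloud(s); a=s["img"].astype(int).max(2)
m=np.zeros(a.shape,np.uint8); m[110:155,245:300]=(a[110:155,245:300]<45)
cs,_=cv2.findContours(m,0,2); k=max(cs,key=cv2.contourArea); r=cv2.minAreaRect(k); print(r)
h=P[...,2]; b=(m>0)&(h>.1); print("top z",np.median(h[b]),b.sum()); Q=P[b]; print("centre depth",Q.mean(0),(Q.min(0)+Q.max(0))/2)
b2=cv2.minAreaRect((Q[:,:2]*1e4).astype(np.float32)); print("rect top 0.1mm",b2)
q=cast(s,[r[0]],.11); print("centre ray",q, cast(s,cv2.boxPoints(r),.11))
# plate: white, z .055-.065
c2=np.linalg.norm(P[...,:2]-[.438,-.288],axis=2)
p=(c2<.11)&(h>.054)&(h<.066); Q=P[p]; print("plate z",np.median(Q[:,2])); R=cv2.minAreaRect((Q[:,:2]*1e4).astype(np.float32)); print("plate 0.1mm",R)
# two-view pick top: triangulate with top view
t=dict(np.load("pics/top.npz")); at=t["img"].astype(int).max(2); mt=np.zeros(at.shape,np.uint8); mt[235:262,382:406]=at[235:262,382:406]<45
cs,_=cv2.findContours(mt,0,2); k=max(cs,key=cv2.contourArea); r2=cv2.minAreaRect(k); print(r2)
print("top view centre",cast(t,[r2[0]],.11))
# tray
for n in["top"]:
    Pt=cloud(t); hh=Pt[...,2]; mm=(hh>.012)&(hh<.03)&(np.abs(Pt[...,0]-.46)<.13)&(np.abs(Pt[...,1]-.267)<.12); print("tray",cv2.minAreaRect((Pt[mm][:,:2]*1e4).astype(np.float32)),np.median(hh[mm]))
E
```

```text
slot/hub [0.52028057 0.01619818 0.0574    ] 0.2850635846623134 0.0380551910351212
slot/hub [0.51031578 0.0128067  0.0526    ] 0.29437586531027143 0.048573693975476125
slot/hub [0.55717076 0.02705228 0.0574    ] -2.7518742698106635 0.0004008157586046936
((271.5, 133.0), (26.0, 25.0), 90.0)
top z 0.10945746383367501 624
centre depth [ 0.43347729 -0.29347242  0.10935476] [ 0.43357281 -0.29349226  0.10841337]
rect top 0.1mm ((4331.3798828125, -2935.243408203125), (186.10594177246094, 183.4202117919922), 7.872871398925781)
centre ray [[ 0.43305954 -0.29297206  0.11      ]] [[ 0.42274083 -0.28491356  0.11      ]
 [ 0.4409072  -0.28242465  0.11      ]
 [ 0.4435541  -0.3011639   0.11      ]
 [ 0.42507395 -0.30369859  0.11      ]]
plate z 0.059754007139577646
plate 0.1mm ((4337.77294921875, -2952.44873046875), (561.53564453125, 1905.990478515625), 7.36265754699707)Traceback (most recent call last):
  File "<stdin>", line 16, in <module>
ValueError: max() iterable argument is empty
```

In the tool's units: 0.061 m / 0.8 = 0.0763, 0.0545 m / 0.8 = 0.0681.

Call:
tcp_steps(offsets={"jaw": [1, 1, 1], "tx": [0.0681, 0.0681, 0.0681], "ty": [-0.0071, -0.0071, -0.0071], "tz": [0.0375, 0.0763, 0.0763], "turn": [0, 0, 0]})

```text
time_s: 3.12
ee_pos: [0.4328, -0.2894, 0.1575]
eef_rot: [[-0.14, 0.99, -0.003], [0.99, 0.14, 0.004], [0.004, -0.003, -1.0]]
contact_force: [0.3, -0.4, 0.1]
grip_width: 1.0
grasp_force: 0.0
```

```bash
python3 - <<'E'
from h import *
w=snap("wrist"); np.savez("pics/w4",**w); save("w4",w["img"]); st=arm.state()
r=proj(w,[[.4332,-.2932,.11]]); print(r)
E
```

```text
[[279.35895699 236.69763375]]
```

View pics/w4.png

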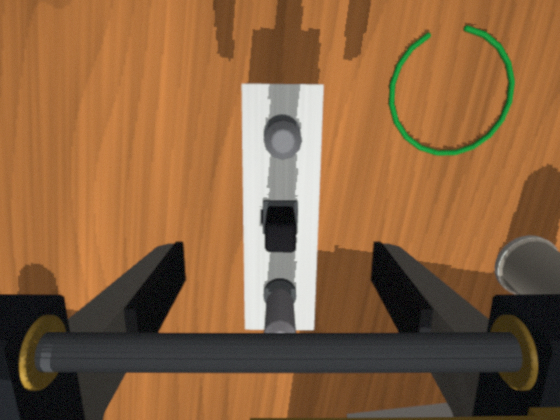

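The handle's top face is centred at about (281,235), against a prediction of (279.4,236.7) from the first view. The two views therefore agree on a top height of 0.11 m and on position to about 1 mm. Now I'll go down and grip.

In the tool's units: 0.088 m / 0.8 = 0.11, 0.001 m / 0.8 = 0.0013.

Call:
tcp_steps(offsets={"jaw": [0.7, 0.6, 0.6, 0.6, 0, 0, 0, 0, 0, 0], "tx": [0, 0, 0, 0, 0, 0, 0, 0, 0, 0], "ty": [0.0013, 0.0013, 0.0013, 0.0013, 0.0013, 0.0013, 0.0013, 0.0013, 0.0013, 0.0013], "tz": [0.0375, 0.075, 0.11, 0.11, 0.11, 0.11, 0.11, 0.11, 0.11, 0.11], "turn": [0, 0, 0, 0, 0, 0, 0, 0, 0, 0]}, squeeze=45)

```text
time_s: 4.42
ee_pos: [0.4347, -0.2933, 0.0722]
eef_rot: [[-0.137, 0.991, 0.001], [0.991, 0.137, -0.001], [-0.001, 0.0, -1.0]]
contact_force: [0.5, 0.7, 5.1]
grip_width: 0.215
grasp_force: 45.0
```

```bash
python3 -c "
from rig import arm
s=arm.state();print(s['contact_force'],s['torque'],s['ee_pos'],s['grip_width']*92,s['grasp_force'])"
```

```text
[0.52044231 0.74638552 5.11997588] [0.06236874 0.17072913 0.02977954] [ 0.43470782 -0.29331129  0.07222332] 19.758536553072997 45.000852942466736
```

In the tool's units: -0.12 m / 0.8 = -0.15, -0.09 m / 0.8 = -0.1125.

Call:
tcp_steps(offsets={"jaw": [0, 0, 0, 0, 0, 0], "tx": [0, 0, 0, 0, 0, 0], "ty": [0, 0, 0, 0, 0, 0], "tz": [-0.025, -0.0625, -0.1125, -0.15, -0.15, -0.15], "turn": [0, 0, 0, 0, 0, 0]})

```text
time_s: 5.18
ee_pos: [0.4336, -0.2922, 0.1896]
eef_rot: [[-0.137, 0.991, -0.002], [0.991, 0.137, 0.002], [0.002, -0.002, -1.0]]
contact_force: [0.0, -0.1, -1.3]
grip_width: 0.213
grasp_force: 45.0
```

```bash
python3 - <<'E'
from h import *
w=snap("wrist"); np.savez("pics/w5",**w); st=arm.state(); print(st["contact_force"],st["torque"],st["grip_width"])
R=st["eef_rot"];t=st["ee_pos"]
print([proj(w,t+R@[0,y,z]).round(0).tolist() for y,z in((0,0),(0,.055),(-.01,.055),(0,.063))])
a=w["img"]; save("w5",cv2.resize(a[150:350,180:380],(600,600),interpolation=cv2.INTER_CUBIC))
E
```

```text
[ 0.35974465  0.47872856 -1.03846339] [-0.06077464  0.08679172 -0.01823481] 0.21470891793980612
[[[279.0, 261.0]], [[279.0, 226.0]], [[263.0, 226.0]], [[279.0, 222.0]]]
```

View pics/w5.png

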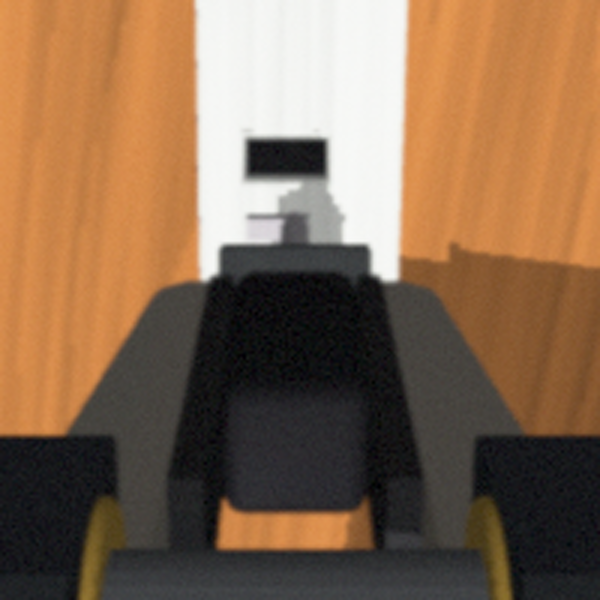

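Toe tip is at image (262,221) and the shank at (278,221). So the toe points along tool −y, 10.4 mm from the shank as described, and about 57 mm below the TCP.

In the tool's units: 0.298 m / 0.8 = 0.3725, 0.1314 m / 0.8 = 0.1643, -0.15 rad / 3.1416 = -0.0477.

Call:
tcp_steps(offsets={"jaw": [0, 0, 0, 0, 0, 0, 0, 0, 0, 0], "tx": [0.0125, 0.0688, 0.1375, 0.2063, 0.275, 0.3375, 0.3725, 0.3725, 0.3725, 0.3725], "ty": [0.0125, 0.0375, 0.0625, 0.0938, 0.125, 0.15, 0.1643, 0.1643, 0.1643, 0.1643], "tz": [-0.025, -0.025, -0.025, -0.025, -0.0125, 0.0125, 0.0525, 0.0525, 0.0525, 0.0525], "turn": [0, -0.0095, -0.0191, -0.0286, -0.0382, -0.0477, -0.0503, -0.0503, -0.0503, -0.0503]})

```text
time_s: 6.48
ee_pos: [0.5245, 0.0189, 0.1506]
eef_rot: [[-0.289, 0.957, 0.002], [0.957, 0.289, -0.001], [-0.001, 0.001, -1.0]]
contact_force: [0.2, -0.2, -1.0]
grip_width: 0.217
grasp_force: 45.0
```

```bash
python3 - <<'E'
from h import *
p=dict(np.load("pics/w5.npz")); P=cloud(p); print("toe depth z", P[222:230,264:275,2].round(4)[:, ::3])
w=snap("wrist"); np.savez("pics/w6",**w); st=arm.state(); print(st["contact_force"],st["ee_pos"])
a=w["img"]; save("w6",cv2.resize(a[150:300,190:390],(800,600),interpolation=cv2.INTER_CUBIC))
c=np.array([.5568,.0269,0]);x=np.array([.9568,.2908,0]);y=np.array([-.2908,.9568,0])
print([proj(w,c+x*a+y*b+[0,0,z]).round(1).tolist() for a,b,z in((-.053,0,.0526),(-.053,.008,.0526),(-.053,-.008,.0526),(-.027,0,.0574),(-.05,0,.07),(-.044,.0025,.09),(0,0,.0574))])
E
```

```text
toe depth z [[0.1297 0.1302 0.1301 0.1312]
 [0.1299 0.1295 0.1305 0.1303]
 [0.1294 0.1304 0.1324    nan]
 [0.1306 0.1306 0.1296 0.1324]
 [0.13   0.1308 0.1311 0.133 ]
 [0.1302 0.1309 0.1303 0.1355]
 [0.1291 0.1308 0.1304 0.1389]
 [0.1311 0.1307 0.1298 0.1398]]
[ 0.30322399  0.58844588 -0.70926066] [0.5245116  0.01895347 0.15063615]
[[[252.5, 211.4]], [[252.3, 200.9]], [[252.7, 221.6]], [[287.5, 213.1]], [[255.1, 218.0]], [[262.5, 223.1]], [[324.4, 213.0]]]
```

View pics/w6.png

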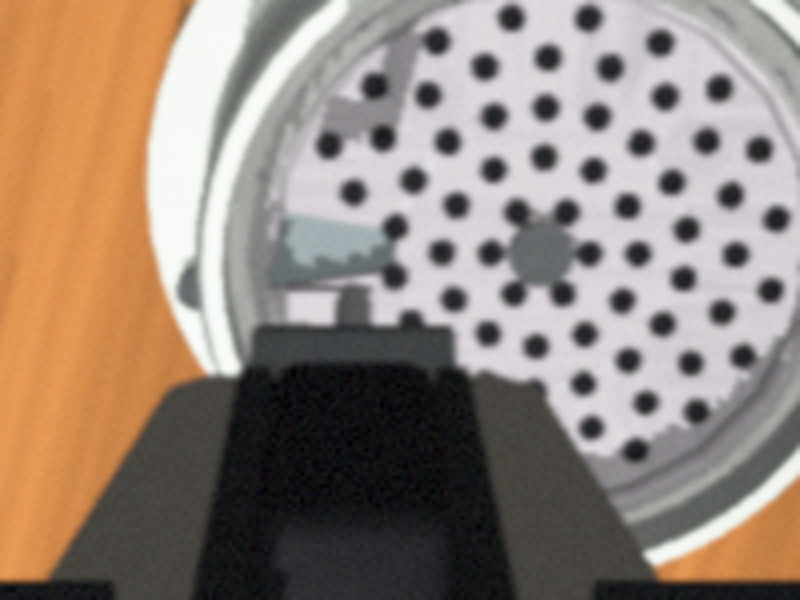

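The toe (crop 285–345, 288–322) sits beside the slot (crop 270–395, 212–290). The hub at (325,213) and the slot edges match their predictions to within 1 mm. I'll shift 1 mm towards +y and lower with feel.

In the tool's units: 0.032 m / 0.8 = 0.04, 0.031 m / 0.8 = 0.0388.

Call:
tcp_steps(offsets={"jaw": [0, 0, 0, 0, 0, 0], "tx": [0.0013, 0.0013, 0.0013, 0.0013, 0.0013, 0.0013], "ty": [0, 0, 0, 0, 0, 0], "tz": [0.0125, 0.025, 0.035, 0.0388, 0.04, 0.04], "turn": [0, 0, 0, 0, 0, 0]})

```text
time_s: 7.28
ee_pos: [0.5238, 0.0211, 0.1178]
eef_rot: [[-0.291, 0.957, 0.0], [0.957, 0.291, -0.0], [-0.0, 0.0, -1.0]]
contact_force: [-0.3, 0.3, 0.1]
grip_width: 0.215
grasp_force: 45.0
```

```bash
python3 -c "
from rig import arm
s=arm.state();print(s['contact_force'],s['torque'],s['ee_pos'],s['qvel'].round(3))"
```

```text
[-0.2523153   0.31926165  0.05113473] [-0.01448499  0.04463255  0.01013822] [0.52380284 0.021119   0.11780142] [ 0.003 -0.002 -0.004  0.     0.     0.001]
```

In the tool's units: 0.002 m / 0.8 = 0.0025, -0.001 m / 0.8 = -0.0013.

Call:
tcp_steps(offsets={"jaw": [0, 0, 0, 0], "tx": [-0.0013, -0.0013, -0.0013, -0.0013], "ty": [0, 0, 0, 0], "tz": [0.0013, 0.0019, 0.0025, 0.0025], "turn": [0, 0, 0, 0]})

```text
time_s: 7.78
ee_pos: [0.5238, 0.0202, 0.1156]
eef_rot: [[-0.291, 0.957, -0.0], [0.957, 0.291, 0.0], [0.0, -0.0, -1.0]]
contact_force: [0.9, 0.6, -0.7]
grip_width: 0.215
grasp_force: 45.0
```

Call:
tcp_steps(offsets={"jaw": [0, 0, 0], "tx": [0, 0, 0], "ty": [0, 0, 0], "tz": [0.0006, 0.0013, 0.0013], "turn": [0, 0, 0]})

```text
time_s: 8.15
ee_pos: [0.524, 0.0202, 0.115]
eef_rot: [[-0.291, 0.957, 0.0], [0.957, 0.291, -0.0], [-0.0, 0.0, -1.0]]
contact_force: [-1.2, 0.5, 2.0]
grip_width: 0.209
grasp_force: 45.0
```

Call:
tcp_steps(offsets={"jaw": [0, 0, 0], "tx": [0, 0, 0], "ty": [0, 0, 0], "tz": [0.0006, 0.0013, 0.0013], "turn": [0, 0, 0]})

```text
time_s: 8.52
ee_pos: [0.5242, 0.0201, 0.1149]
eef_rot: [[-0.291, 0.957, 0.0], [0.957, 0.291, -0.0], [-0.0, 0.0, -1.0]]
contact_force: [-3.1, 0.7, 9.2]
grip_width: 0.216
grasp_force: 45.0
```

Floor contact is at TCP z≈0.115, so the toe is about 50 mm below the flange, as the depth reading suggested. I'll back off 0.5 mm and go outwards. Reaching about 9 mm of travel will confirm the toe is in the slot.

In the tool's units: -0.005 m / 0.8 = -0.0063, -0.002 m / 0.8 = -0.0025.

Call:
tcp_steps(offsets={"jaw": [0, 0, 0, 0, 0, 0], "tx": [0, 0, 0, 0, 0, 0], "ty": [0, 0, -0.0025, -0.005, -0.0063, -0.0063], "tz": [-0.0023, -0.0023, -0.0023, -0.0023, -0.0023, -0.0023], "turn": [0, 0, 0, 0, 0, 0]})

```text
time_s: 9.28
ee_pos: [0.519, 0.0187, 0.1153]
eef_rot: [[-0.291, 0.957, -0.0], [0.957, 0.291, -0.0], [-0.0, -0.0, -1.0]]
contact_force: [0.1, 0.4, -0.8]
grip_width: 0.215
grasp_force: 45.0
```

Call:
tcp_steps(offsets={"jaw": [0, 0, 0], "tx": [0, 0, 0], "ty": [-0.0013, -0.0025, -0.0025], "tz": [0, 0, 0], "turn": [0, 0, 0]})

```text
time_s: 9.65
ee_pos: [0.5171, 0.0181, 0.1154]
eef_rot: [[-0.291, 0.957, -0.0], [0.957, 0.291, 0.0], [0.0, -0.0, -1.0]]
contact_force: [-0.4, 0.3, -1.7]
grip_width: 0.212
grasp_force: 45.0
```

Call:
tcp_steps(offsets={"jaw": [0, 0, 0], "tx": [0, 0, 0], "ty": [-0.0006, -0.0013, -0.0013], "tz": [0, 0, 0], "turn": [0, 0, 0]})

```text
time_s: 10.02
ee_pos: [0.5163, 0.0179, 0.1154]
eef_rot: [[-0.291, 0.957, 0.0], [0.957, 0.291, 0.0], [-0.0, 0.0, -1.0]]
contact_force: [0.3, 0.3, -0.3]
grip_width: 0.216
grasp_force: 45.0
```

In the tool's units: -0.001 m / 0.8 = -0.0013, -0.0005 m / 0.8 = -0.0006.

Call:
tcp_steps(offsets={"jaw": [0, 0, 0], "tx": [0, 0, 0], "ty": [-0.0006, -0.0013, -0.0013], "tz": [0, 0, 0], "turn": [0, 0, 0]})

```text
time_s: 10.4
ee_pos: [0.5159, 0.0177, 0.1156]
eef_rot: [[-0.291, 0.957, 0.002], [0.957, 0.291, 0.0], [-0.0, 0.002, -1.0]]
contact_force: [3.0, 1.7, -3.1]
grip_width: 0.214
grasp_force: 45.0
```

Call:
tcp_steps(offsets={"jaw": [0, 0, 0], "tx": [0, 0, 0], "ty": [-0.0006, -0.001, -0.001], "tz": [0, 0, 0], "turn": [0, 0, 0]})

```text
time_s: 10.78
ee_pos: [0.5156, 0.0176, 0.1157]
eef_rot: [[-0.291, 0.957, 0.003], [0.957, 0.291, 0.001], [-0.0, 0.003, -1.0]]
contact_force: [6.0, 1.6, -4.0]
grip_width: 0.214
grasp_force: 45.0
```

In the tool's units: -0.0038 m / 0.8 = -0.0048, -0.001 m / 0.8 = -0.0013.

Call:
tcp_steps(offsets={"jaw": [0, 0, 0, 0, 0, 0], "tx": [0, 0, 0, 0, 0, 0], "ty": [0.0013, 0.0015, 0.0015, 0.0015, 0.0015, 0.0015], "tz": [0, -0.0013, -0.0025, -0.0038, -0.0048, -0.0048], "turn": [0, 0, 0, 0, 0, 0]})

```text
time_s: 11.52
ee_pos: [0.5157, 0.0177, 0.1187]
eef_rot: [[-0.291, 0.957, 0.0], [0.957, 0.291, 0.0], [-0.0, 0.0, -1.0]]
contact_force: [6.3, 1.1, -7.5]
grip_width: 0.214
grasp_force: 45.0
```

Call:
tcp_steps(offsets={"jaw": [0, 0, 0, 0], "tx": [0, 0, 0, 0], "ty": [0.0013, 0.0025, 0.0038, 0.0038], "tz": [0, 0, 0, 0], "turn": [0, 0, 0, 0]})

```text
time_s: 12.02
ee_pos: [0.5177, 0.0185, 0.1189]
eef_rot: [[-0.291, 0.957, -0.002], [0.957, 0.291, -0.0], [0.001, -0.002, -1.0]]
contact_force: [-0.3, -1.4, -3.9]
grip_width: 0.214
grasp_force: 45.0
```

In the tool's units: -0.0025 m / 0.8 = -0.0031, -0.0015 m / 0.8 = -0.0019.

Call:
tcp_steps(offsets={"jaw": [0, 0, 0, 0, 0], "tx": [0, 0, 0, 0, 0], "ty": [0.0013, 0.0019, 0.0019, 0.0019, 0.0019], "tz": [0, -0.0006, -0.0019, -0.0031, -0.0031], "turn": [0, 0, 0, 0, 0]})

```text
time_s: 12.65
ee_pos: [0.5202, 0.0189, 0.1219]
eef_rot: [[-0.291, 0.957, 0.001], [0.957, 0.291, -0.0], [-0.0, 0.001, -1.0]]
contact_force: [0.9, -0.7, -3.4]
grip_width: 0.214
grasp_force: 45.0
```

Call:
tcp_steps(offsets={"jaw": [0, 0, 0, 0], "tx": [0, 0, 0, 0], "ty": [0, 0, 0, 0], "tz": [-0.0013, -0.0025, -0.0038, -0.0038], "turn": [0, 0, 0, 0]})

```text
time_s: 13.15
ee_pos: [0.5198, 0.0192, 0.1249]
eef_rot: [[-0.291, 0.957, -0.0], [0.957, 0.291, 0.0], [0.001, -0.0, -1.0]]
contact_force: [-0.4, -0.6, -3.6]
grip_width: 0.215
grasp_force: 45.0
```

In the tool's units: -0.003 m / 0.8 = -0.0038, -0.002 m / 0.8 = -0.0025.

Call:
tcp_steps(offsets={"jaw": [0, 0, 0, 0], "tx": [0, 0, 0, 0], "ty": [-0.0006, -0.0006, -0.0006, -0.0006], "tz": [-0.0013, -0.0025, -0.0038, -0.0038], "turn": [0, 0, 0, 0]})

```text
time_s: 13.65
ee_pos: [0.5195, 0.0188, 0.1279]
eef_rot: [[-0.291, 0.957, -0.0], [0.957, 0.291, -0.0], [-0.0, -0.0, -1.0]]
contact_force: [-0.1, -1.1, -2.9]
grip_width: 0.215
grasp_force: 45.0
```

Call:
tcp_steps(offsets={"jaw": [0, 0, 0, 0], "tx": [0, 0, 0, 0], "ty": [0, 0, 0, 0], "tz": [-0.0013, -0.0025, -0.0038, -0.0038], "turn": [0, 0, 0, 0]})

```text
time_s: 14.15
ee_pos: [0.5195, 0.0188, 0.1308]
eef_rot: [[-0.291, 0.957, 0.0], [0.957, 0.291, -0.0], [-0.0, 0.0, -1.0]]
contact_force: [-0.1, 0.6, -2.6]
grip_width: 0.214
grasp_force: 45.0
```

```bash
cat > ringz.py <<'E'
from h import *
def pot(P): 
    d=P-[.5568,.0269,0]; return np.stack([d[...,0]*.9568+d[...,1]*.2908,-d[...,0]*.2908+d[...,1]*.9568,d[...,2]],-1)
if __name__=="__main__":
    w=snap("wrist"); P=pot(cloud(w)); r=np.hypot(P[...,0],P[...,1])
    ang=np.degrees(np.arctan2(P[...,1],-P[...,0])) # 0 = slot, + = +y
    for a in range(-30,181,10):
        m=(r>.036)&(r<.049)&(abs(ang-a)<3)&(P[...,2]>.06)&(P[...,2]<.11)
        q=P[m]
        if len(q)>5: i=q[:,2]>np.percentile(q[:,2],70); print(a,len(q),"z",np.percentile(q[:,2],90).round(4),"r",np.median(np.hypot(q[i,0],q[i,1])).round(4))
E
python3 ringz.py
```

```text
0 32 z 0.0751 r 0.0478
10 84 z 0.0858 r 0.0393
20 43 z 0.0758 r 0.0483
30 41 z 0.0748 r 0.0476
40 50 z 0.0741 r 0.0472
50 50 z 0.0734 r 0.0475
60 54 z 0.0724 r 0.0469
70 50 z 0.0714 r 0.0476
80 53 z 0.0701 r 0.047
90 48 z 0.0693 r 0.0473
100 43 z 0.068 r 0.0474
110 38 z 0.0669 r 0.0477
120 34 z 0.0658 r 0.0477
130 34 z 0.0649 r 0.0481
140 24 z 0.0638 r 0.0483
150 19 z 0.0629 r 0.0483
160 13 z 0.0617 r 0.0487
170 12 z 0.0612 r 0.0487
```

The ring rides on the toe, with its wire top at about 76 mm by the slot, sloping down to seated height on the far side. I'll go above the rim, out under the wire, and then peel.

In the tool's units: -0.011 m / 0.8 = -0.0138, -0.009 m / 0.8 = -0.0113.

Call:
tcp_steps(offsets={"jaw": [0, 0, 0, 0, 0, 0, 0, 0], "tx": [0, 0, 0, 0, 0, 0, 0, 0], "ty": [0, 0, -0.0019, -0.0038, -0.0038, -0.0038, -0.0038, -0.0038], "tz": [-0.0025, -0.005, -0.0056, -0.0063, -0.0088, -0.0113, -0.0138, -0.0138], "turn": [0, 0, 0, 0, 0, 0, 0, 0]})

```text
time_s: 15.2
ee_pos: [0.5168, 0.0179, 0.1421]
eef_rot: [[-0.291, 0.957, 0.0], [0.957, 0.291, -0.0], [-0.0, 0.0, -1.0]]
contact_force: [-0.5, 0.2, -1.4]
grip_width: 0.216
grasp_force: 45.0
```

```bash
python3 ringz.py
```

```text
0 22 z 0.0838 r 0.0468
10 19 z 0.0978 r 0.042
60 9 z 0.0854 r 0.0487
70 9 z 0.0839 r 0.0485
80 14 z 0.0821 r 0.0484
90 20 z 0.0802 r 0.0482
100 24 z 0.0782 r 0.0485
110 30 z 0.0765 r 0.0484
120 33 z 0.074 r 0.0482
130 42 z 0.0717 r 0.0478
140 46 z 0.0696 r 0.0478
150 46 z 0.0678 r 0.0469
160 51 z 0.066 r 0.0461
170 47 z 0.0643 r 0.0463
180 26 z 0.0629 r 0.0459
```

In the tool's units: -0.01 m / 0.8 = -0.0125, -0.008 m / 0.8 = -0.01.

```bash
sed -i 's/(r<.049)/(r<.056)/;s/<.11)/<.12)/' ringz.py
```

Call:
tcp_steps(offsets={"jaw": [0, 0, 0, 0, 0, 0], "tx": [0, 0, 0, 0, 0, 0], "ty": [0, 0, 0, 0, 0, 0], "tz": [-0.0025, -0.005, -0.0075, -0.01, -0.0125, -0.0125], "turn": [0, 0, 0, 0, 0, 0]})

```text
time_s: 16.0
ee_pos: [0.5167, 0.0179, 0.1519]
eef_rot: [[-0.291, 0.957, 0.0], [0.957, 0.291, -0.0], [-0.0, 0.0, -1.0]]
contact_force: [0.3, 0.5, -1.2]
grip_width: 0.217
grasp_force: 45.0
```

```bash
python3 ringz.py
```

```text
0 89 z 0.0936 r 0.0488
10 91 z 0.1023 r 0.0421
20 52 z 0.0923 r 0.0549
30 61 z 0.0925 r 0.0546
40 64 z 0.0916 r 0.0541
50 66 z 0.0908 r 0.054
60 78 z 0.089 r 0.0534
70 78 z 0.0873 r 0.0535
80 74 z 0.0851 r 0.0527
90 71 z 0.0824 r 0.0518
100 66 z 0.0798 r 0.0513
110 62 z 0.0774 r 0.0499
120 61 z 0.0743 r 0.0495
130 71 z 0.0718 r 0.0478
140 76 z 0.0694 r 0.0471
150 70 z 0.0674 r 0.0459
160 65 z 0.0655 r 0.0452
170 58 z 0.064 r 0.0446
180 32 z 0.063 r 0.0446
```

The rows are not in the units I measure in: shifts go in shares of 0.8 m and turns go in shares of pi rad. I convert before sending: 0.012 m / 0.8 = 0.015, 0.009 m / 0.8 = 0.0113.

Call:
tcp_steps(offsets={"jaw": [0, 0, 0, 0, 0], "tx": [0, 0, 0, 0, 0], "ty": [0, 0, 0, 0, 0], "tz": [0.0038, 0.0075, 0.0113, 0.015, 0.015], "turn": [0, 0, 0, 0, 0]})

```text
time_s: 16.68
ee_pos: [0.5163, 0.018, 0.1393]
eef_rot: [[-0.291, 0.957, -0.001], [0.957, 0.291, 0.0], [0.0, -0.001, -1.0]]
contact_force: [-0.1, 0.3, -1.8]
grip_width: 0.214
grasp_force: 45.0
```

```bash
python3 ringz.py
```

```text
0 45 z 0.0808 r 0.0496
10 118 z 0.0926 r 0.0536
20 57 z 0.093 r 0.055
30 63 z 0.0923 r 0.0541
40 80 z 0.092 r 0.0537
50 76 z 0.0908 r 0.0537
60 95 z 0.0894 r 0.053
70 87 z 0.0876 r 0.0535
80 87 z 0.0852 r 0.0523
90 77 z 0.0826 r 0.0521
100 74 z 0.0802 r 0.0512
110 75 z 0.0771 r 0.0498
120 69 z 0.0746 r 0.0497
130 77 z 0.0718 r 0.0479
140 77 z 0.0695 r 0.0474
150 75 z 0.0671 r 0.0459
160 72 z 0.0652 r 0.0451
170 73 z 0.0643 r 0.0441
180 32 z 0.0638 r 0.044
```

The ring now stands free and tilted, with its end at about 93 mm above the rim, and the toe is clear below it. I'll withdraw the pick inwards and then up.

In the tool's units: -0.07 m / 0.8 = -0.0875, 0.012 m / 0.8 = 0.015.

Call:
tcp_steps(offsets={"jaw": [0, 0, 0, 0, 0, 0, 0, 0, 0], "tx": [0, 0, 0, 0, 0, 0, 0, 0, 0], "ty": [0.005, 0.01, 0.015, 0.015, 0.015, 0.015, 0.015, 0.015, 0.015], "tz": [0, 0, 0, 0, -0.025, -0.0563, -0.0875, -0.0875, -0.0875], "turn": [0, 0, 0, 0, 0, 0, 0, 0, 0]})

```text
time_s: 17.85
ee_pos: [0.5275, 0.0216, 0.2085]
eef_rot: [[-0.291, 0.957, -0.002], [0.957, 0.291, 0.0], [0.001, -0.001, -1.0]]
contact_force: [-0.2, 0.1, -1.7]
grip_width: 0.213
grasp_force: 45.0
```

```bash
python3 - <<'E'
from h import *
s=arm.state(); R=s["eef_rot"]; t=s["ee_pos"]; print((R.T@(np.array([.4347,-.2933,.2])-t)).round(4), np.arctan2(R[1,1],R[0,1]), s["contact_force"])
E
python3 ringz.py | sed -n '1,30p' | awk 'NR%3==1'
```

```text
[-0.2743 -0.1803  0.0086] 0.29501308089802686 [-0.22521948  0.05102522 -1.69377669]
-20 16 z 0.0637 r 0.051
10 54 z 0.0918 r 0.0542
40 41 z 0.0917 r 0.0537
70 48 z 0.0874 r 0.0529
100 44 z 0.0801 r 0.0515
130 48 z 0.0718 r 0.048
160 46 z 0.0655 r 0.0447
```

In the tool's units: -0.2743 m / 0.8 = -0.3429, -0.24 m / 0.8 = -0.3, 0.158 rad / 3.1416 = 0.0503.

Call:
tcp_steps(offsets={"jaw": [0, 0, 0, 0, 0, 0, 0, 0, 0], "tx": [-0.05, -0.1125, -0.175, -0.2375, -0.3, -0.3429, -0.3429, -0.3429, -0.3429], "ty": [-0.0375, -0.075, -0.1125, -0.15, -0.1938, -0.2254, -0.2254, -0.2254, -0.2254], "tz": [0, 0, 0, 0, 0, 0, 0, 0, 0], "turn": [0.0064, 0.0159, 0.0255, 0.035, 0.0446, 0.0503, 0.0503, 0.0503, 0.0503]})

```text
time_s: 19.02
ee_pos: [0.4356, -0.2921, 0.2092]
eef_rot: [[-0.138, 0.99, -0.001], [0.99, 0.138, 0.001], [0.001, -0.0, -1.0]]
contact_force: [0.3, 0.8, -1.3]
grip_width: 0.219
grasp_force: 45.0
```

```bash
python3 - <<'E'
from h import *
s=arm.state(); R=s["eef_rot"]; t=s["ee_pos"]; print((R.T@(np.array([.4347,-.2933,.0722])-t)).round(4), np.arctan2(R[1,1],R[0,1]), s["contact_force"])
w=snap("wrist"); a=w["img"]; 
print([proj(w,t+R@np.array(p)).round(1).tolist() for p in((0,0,.0625),(.0025,-.0105,.0625))])
g=a.astype(int).max(2); m=np.zeros(g.shape,np.uint8); m[150:230,230:330]=g[150:230,230:330]<60
n,l,st,c=cv2.connectedComponentsWithStats(m); P=cloud(w)
for i in range(1,n):
    if st[i,4]>30: b=st[i]; print("dark",b,c[i], cast(w,[c[i],(b[0],b[1]),(b[0]+b[2]-1,b[1]+b[3]-1)],.06).round(4).tolist())
E
```

```text
[-0.0012 -0.001   0.137 ] 0.13868527404270722 [ 0.27442031  0.77591509 -1.3478982 ]
[[[279.3, 223.2]], [[263.1, 219.5]]]
dark [262 192  23  10 230] [273.  196.5] [[0.4305, -0.2952, 0.06], [0.4205, -0.2925, 0.06], [0.4407, -0.2978, 0.06]]
```

In the tool's units: 0.094 m / 0.8 = 0.1175, 0.08 m / 0.8 = 0.1.

Call:
tcp_steps(offsets={"jaw": [0, 0, 0, 0, 0, 0, 0, 0], "tx": [-0.0021, -0.0021, -0.0021, -0.0021, -0.0021, -0.0021, -0.0021, -0.0021], "ty": [-0.0013, -0.0013, -0.0013, -0.0013, -0.0013, -0.0013, -0.0013, -0.0013], "tz": [0.0375, 0.075, 0.1, 0.1, 0.1075, 0.1125, 0.1175, 0.1175], "turn": [0, 0, 0, 0, 0, 0, 0, 0]})

```text
time_s: 20.08
ee_pos: [0.4345, -0.2951, 0.1155]
eef_rot: [[-0.137, 0.991, -0.0], [0.991, 0.137, 0.0], [0.0, -0.0, -1.0]]
contact_force: [1.3, -0.7, -1.1]
grip_width: 0.214
grasp_force: 45.0
```

In the tool's units: 0.042 m / 0.8 = 0.0525, 0.038 m / 0.8 = 0.0475.

Call:
tcp_steps(offsets={"jaw": [0, 0, 0, 0, 0, 0], "tx": [0, 0, 0, 0, 0, 0], "ty": [0, 0, 0, 0, 0, 0], "tz": [0.0125, 0.025, 0.0375, 0.0475, 0.0525, 0.0525], "turn": [0, 0, 0, 0, 0, 0]})

```text
time_s: 20.82
ee_pos: [0.4345, -0.2951, 0.0734]
eef_rot: [[-0.137, 0.991, -0.0], [0.991, 0.137, 0.0], [0.0, -0.0, -1.0]]
contact_force: [0.7, 0.5, -1.5]
grip_width: 0.215
grasp_force: 45.0
```

Call:
tcp_steps(offsets={"jaw": [0, 0, 0], "tx": [0, 0, 0], "ty": [0, 0, 0], "tz": [0.0006, 0.0013, 0.0013], "turn": [0, 0, 0]})

```text
time_s: 21.2
ee_pos: [0.4346, -0.2953, 0.0729]
eef_rot: [[-0.137, 0.991, 0.0], [0.991, 0.137, -0.0], [-0.0, 0.0, -1.0]]
contact_force: [-0.4, 1.1, -1.2]
grip_width: 0.219
grasp_force: 45.0
```

In the tool's units: -0.14 m / 0.8 = -0.175, 0.0007 m / 0.8 = 0.0009.

Call:
tcp_steps(offsets={"jaw": [0, 0, 0, 0.3, 0.45, 0.6, 0.6, 0.6, 0.6, 0.8, 1, 1], "tx": [0, 0, 0, 0, 0, 0, 0, 0, 0, 0, 0, 0], "ty": [0, 0, 0, 0, 0, 0, 0, 0, 0, 0, 0, 0], "tz": [0.0006, 0.0009, 0.0009, 0.0009, 0.0009, 0.0009, 0.0009, -0.0375, -0.1, -0.175, -0.175, -0.175], "turn": [0, 0, 0, 0, 0, 0, 0, 0, 0, 0, 0, 0]})

```text
time_s: 22.7
ee_pos: [0.4343, -0.295, 0.2121]
eef_rot: [[-0.137, 0.991, -0.001], [0.991, 0.137, 0.001], [0.001, -0.0, -1.0]]
contact_force: [-1.1, -0.8, -0.4]
grip_width: 0.901
grasp_force: 0.0
```

```bash
python3 - <<'E'
from h import *
s=arm.state(); R=s["eef_rot"]; t=s["ee_pos"]; print(s["contact_force"])
w=snap("wrist"); np.savez("pics/w7",**w); P=cloud(w); d=np.hypot(P[...,0]-.4345,P[...,1]+.295)
q=P[(d<.025)&(P[...,2]>.1)&(P[...,2]<.125)]; print("pick top",q.mean(0),len(q),np.percentile(q[:,2],[5,50,95]),cv2.minAreaRect((q[:,:2]*1e4).astype(np.float32)))
# target for viewing ring: camera over pot
E
```

```text
[-1.11399026 -0.77387819 -0.41537308]
pick top [ 0.43307816 -0.2948966   0.10889178] 686 [0.10513719 0.10931938 0.11070183] ((4334.3095703125, -2957.662109375), (198.4308624267578, 193.06210327148438), 7.701297760009766)
```

The pick stands upright in its hole, with its top at 0.109 m as before. Next I'll look over the pot to fit the ring.

In the tool's units: 0.2433 m / 0.8 = 0.3041, 0.1541 m / 0.8 = 0.1926, 0.191 rad / 3.1416 = 0.0608.

Call:
tcp_steps(offsets={"jaw": [1, 1, 1, 1, 1, 1, 1, 1], "tx": [0.0625, 0.125, 0.1875, 0.25, 0.3041, 0.3041, 0.3041, 0.3041], "ty": [0.0375, 0.075, 0.1125, 0.1563, 0.1926, 0.1926, 0.1926, 0.1926], "tz": [0, 0, 0, 0, 0, 0, 0, 0], "turn": [0.0127, 0.0255, 0.0382, 0.0509, 0.0608, 0.0608, 0.0608, 0.0608]}, quiet=true)

```text
ok
```

```bash
cat > ring.py <<'E'
from ringz import *
w=snap("wrist"); np.savez("pics/w8",**w); P=cloud(w); Q=pot(P); r=np.hypot(Q[...,0],Q[...,1]); ang=np.degrees(np.arctan2(Q[...,1],-Q[...,0]))
for a in range(-180,180,10):
    m=(r>.036)&(r<.062)&(abs(ang-a)<2.5)&(P[...,2]>.0735)&(P[...,2]<.12)
    if m.sum()>4: q=P[m]; print(a,m.sum(),"z",np.percentile(q[:,2],85).round(4),"r",np.median(r[m]).round(4),q[:,:2].mean(0).round(4))
save("w8",cv2.resize(w["img"][20:220,160:400],(720,600),interpolation=cv2.INTER_CUBIC))
s=arm.state(); print(s["ee_pos"],s["eef_rot"].round(3))
E
python3 ring.py
```

```text
-70 12 z 0.0744 r 0.0488 [ 0.5538 -0.0216]
-60 31 z 0.0774 r 0.0494 [ 0.5455 -0.0214]
-50 34 z 0.0796 r 0.0506 [ 0.5369 -0.0197]
-40 32 z 0.0827 r 0.0512 [ 0.5288 -0.0159]
-30 8 z 0.084 r 0.0519 [ 0.5225 -0.012 ]
0 26 z 0.0912 r 0.0544 [0.5045 0.0118]
10 42 z 0.0918 r 0.0538 [0.5034 0.0204]
20 43 z 0.0922 r 0.0537 [0.503  0.0297]
30 45 z 0.0921 r 0.0534 [0.5047 0.0391]
40 44 z 0.0917 r 0.0531 [0.5078 0.0478]
50 42 z 0.0906 r 0.0534 [0.512 0.056]
60 44 z 0.0891 r 0.0526 [0.5183 0.0629]
70 39 z 0.0879 r 0.0523 [0.5255 0.0689]
80 44 z 0.0853 r 0.0514 [0.5335 0.0729]
90 43 z 0.0825 r 0.0509 [0.5419 0.0757]
100 43 z 0.0799 r 0.0507 [0.5507 0.0772]
110 42 z 0.0772 r 0.0491 [0.5593 0.076 ]
120 22 z 0.0754 r 0.0489 [0.5677 0.0746]
[ 0.55344083 -0.03436237  0.21223596] [[ 0.056  0.998 -0.001]
 [ 0.998 -0.056  0.   ]
 [-0.    -0.001 -1.   ]]
```

View pics/w8.png

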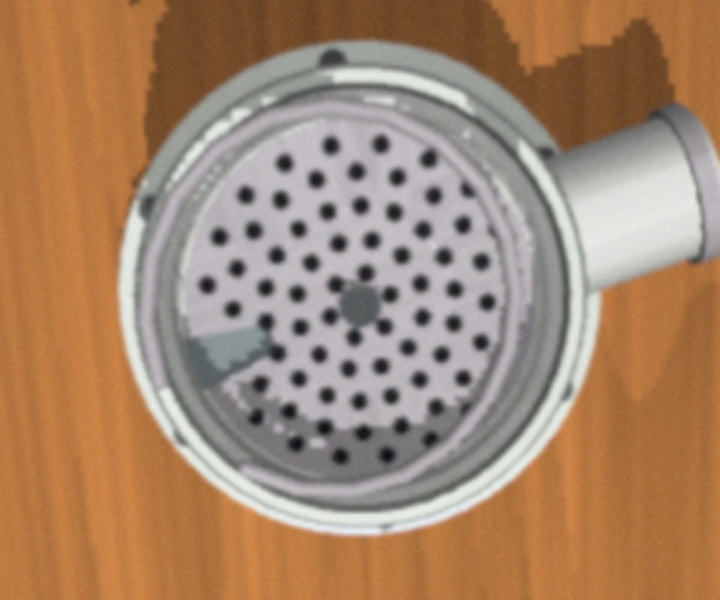

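The ring lies tilted and loose. One end is at crop (165,385) by the slot, the other at (245,468), and the highest part is on the left, about 22° past the slot. I'll grasp there, with the fingers across the wire.

In the tool's units: 0.1355 m / 0.8 = 0.1694, 0.062 m / 0.8 = 0.0775.

Call:
tcp_steps(offsets={"jaw": [0.5, 0.5, 0.45, 0.45, 0.45, 0.45, 0.45, 0.45], "tx": [0.0375, 0.0775, 0.0775, 0.0775, 0.0775, 0.0775, 0.0775, 0.0775], "ty": [-0.0338, -0.0669, -0.0669, -0.0669, -0.0669, -0.0669, -0.0669, -0.0669], "tz": [0.0375, 0.075, 0.1, 0.1, 0.1375, 0.1625, 0.1694, 0.1694], "turn": [0, 0, 0, 0, 0, 0, 0, 0]}, squeeze=60)

```text
time_s: 24.8
ee_pos: [0.5047, 0.031, 0.0781]
eef_rot: [[0.055, 0.998, 0.001], [0.998, -0.055, -0.0], [-0.0, 0.001, -1.0]]
contact_force: [-0.4, -0.3, 0.8]
grip_width: 0.452
grasp_force: 0.0
```

Call:
tcp_steps(offsets={"jaw": [0, 0, 0, 0, 0], "tx": [0, 0, 0, 0, 0], "ty": [0, 0, 0, 0, 0], "tz": [0, 0, 0, 0, 0], "turn": [0, 0, 0, 0, 0]})

```text
time_s: 25.42
ee_pos: [0.5039, 0.0315, 0.0772]
eef_rot: [[0.054, 0.999, -0.0], [0.999, -0.054, -0.0], [-0.0, -0.0, -1.0]]
contact_force: [-1.4, -1.2, 0.8]
grip_width: 0.028
grasp_force: 59.1
```

In the tool's units: -0.06 m / 0.8 = -0.075, -0.04 m / 0.8 = -0.05.

Call:
tcp_steps(offsets={"jaw": [0, 0, 0, 0, 0, 0, 0], "tx": [0, 0, 0, 0, 0, 0, 0], "ty": [0, 0, 0, 0, 0, 0, 0], "tz": [0, -0.0063, -0.0125, -0.025, -0.05, -0.075, -0.075], "turn": [0, 0, 0, 0, 0, 0, 0]})

```text
time_s: 26.3
ee_pos: [0.5055, 0.0314, 0.1394]
eef_rot: [[0.054, 0.999, 0.005], [0.999, -0.054, -0.001], [-0.0, 0.005, -1.0]]
contact_force: [-0.3, 0.9, -1.0]
grip_width: 0.035
grasp_force: 59.2
```

```bash
python3 - <<'E'
from ringz import *
w=snap("wrist"); np.savez("pics/w9",**w); P=cloud(w); Q=pot(P); s=arm.state(); T=(P-s["ee_pos"])@s["eef_rot"]
print(s["grip_width"],s["contact_force"],s["ee_pos"])
for y in np.arange(.03,.12,.01):
    m=(abs(T[...,1]-y)<.003)&(T[...,0]>.0)&(T[...,0]<.065)&(P[...,2]>.078)&(P[...,2]<.17)
    if m.sum()>3: print(y.round(2),m.sum(),"tool x",np.median(T[m][:,0]).round(4),"z",np.median(P[m][:,2]).round(4))
E
```

```text
0.03295916403101019 [-0.25550118 -0.47333953  0.23225682] [0.50453623 0.0315916  0.13798544]
0.03 148 tool x 0.049 z 0.143
0.04 136 tool x 0.0518 z 0.1394
0.05 130 tool x 0.0523 z 0.1357
0.06 115 tool x 0.0508 z 0.1324
0.07 124 tool x 0.0467 z 0.1286
0.08 136 tool x 0.0391 z 0.1249
0.09 228 tool x 0.0248 z 0.1209
0.1 57 tool x 0.0061 z 0.1188
```

The ring is held and lifted, its far side hanging about 22 mm below the TCP. Now to the tray.

In the tool's units: 0.2321 m / 0.8 = 0.2901, -0.1062 m / 0.8 = -0.1328.

Call:
tcp_steps(offsets={"jaw": [0, 0, 0, 0, 0, 0, 0, 0, 0, 0, 0, 0, 0, 0, 0], "tx": [0.0375, 0.0875, 0.1375, 0.1875, 0.2375, 0.2901, 0.2901, 0.2901, 0.2901, 0.2901, 0.2901, 0.2901, 0.2901, 0.2901, 0.2901], "ty": [-0.0175, -0.0375, -0.0625, -0.0875, -0.1125, -0.1328, -0.1328, -0.1328, -0.1328, -0.1328, -0.1328, -0.1328, -0.1328, -0.1328, -0.1328], "tz": [-0.0125, -0.0125, -0.0125, -0.0125, -0.0125, -0.0125, -0.0125, -0.0125, -0.0125, 0.0375, 0.075, 0.1063, 0.125, 0.125, 0.125], "turn": [0, 0, 0, 0, 0, 0, 0, 0, 0, 0, 0, 0, 0, 0, 0]})

```text
time_s: 28.22
ee_pos: [0.4114, 0.2693, 0.0382]
eef_rot: [[0.054, 0.999, 0.002], [0.999, -0.054, 0.001], [0.001, 0.002, -1.0]]
contact_force: [0.3, -0.4, -0.8]
grip_width: 0.031
grasp_force: 59.2
```

```bash
python3 - <<'E'
from h import *
w=snap("wrist"); P=cloud(w); s=arm.state(); T=(P-s["ee_pos"])@s["eef_rot"]
print(s["grip_width"],s["contact_force"],s["ee_pos"])
for y in np.arange(.03,.12,.01):
    m=(abs(T[...,1]-y)<.003)&(T[...,0]>.0)&(T[...,0]<.065)&(P[...,2]>.013)
    if m.sum()>3: print(y.round(2),m.sum(),"tool x",np.median(T[m][:,0]).round(4),"z",np.median(P[m][:,2]).round(4))
m=(P[...,2]>.016)&(P[...,2]<.028)&(T[...,0]>.07); q=P[m]; print("tray wall +y side",m.sum(), np.median(T[m],0))
m=(P[...,2]<.012)&(abs(T[...,0])<.1)&(abs(T[...,1]-.06)<.03); print("floor z",np.median(P[m][:,2]))
E
```

```text
0.03711810465619383 [-0.24044684  0.12918455 -0.7878    ] [0.41151933 0.2693718  0.03838627]
0.03 2626 tool x 0.0291 z 0.1495
0.04 1325 tool x 0.025 z 0.1428
0.05 1270 tool x 0.025 z 0.1428
0.06 213 tool x 0.0483 z 0.0318
0.07 133 tool x 0.046 z 0.0269
0.08 152 tool x 0.0383 z 0.023
0.09 276 tool x 0.0223 z 0.019
0.1 17 tool x 0.0052 z 0.0166
tray wall +y side 3977 [0.08710123 0.03542183 0.01719259]
floor z 0.0035384101434223357
```

In the tool's units: 0.026 m / 0.8 = 0.0325, 0.012 m / 0.8 = 0.015.

Call:
tcp_steps(offsets={"jaw": [0, 0, 0, 0, 0, 0], "tx": [0, 0, 0, 0, 0, 0], "ty": [0, 0, 0, 0, 0, 0], "tz": [0.0075, 0.015, 0.0225, 0.0288, 0.0325, 0.0325], "turn": [0, 0, 0, 0, 0, 0]}, squeeze=60)

```text
time_s: 29.02
ee_pos: [0.4103, 0.2691, 0.011]
eef_rot: [[0.054, 0.999, -0.0], [0.999, -0.054, -0.0], [-0.0, -0.0, -1.0]]
contact_force: [-0.7, 0.4, 0.9]
grip_width: 0.034
grasp_force: 59.1
```

Call:
tcp_steps(offsets={"jaw": [0.12, 0.25, 0.4, 0.5, 0.5, 0.5, 0.5, 0.5, 0.6, 0.8, 1, 1, 1], "tx": [0, 0, 0, 0, 0, 0, 0, 0, 0, 0, -0.0625, -0.0625, -0.0625], "ty": [0, 0, 0, 0, 0, 0, 0, 0, 0, 0, 0.025, 0.025, 0.025], "tz": [0, 0, 0, 0, 0, 0, -0.025, -0.0625, -0.125, -0.1875, -0.2375, -0.2375, -0.2375], "turn": [0, 0, 0, 0, 0, 0, 0, 0, 0, 0, 0, 0, 0]})

```text
time_s: 30.65
ee_pos: [0.4273, 0.2181, 0.2005]
eef_rot: [[0.055, 0.998, -0.001], [0.998, -0.055, 0.0], [0.0, -0.001, -1.0]]
contact_force: [-0.1, -0.2, 0.4]
grip_width: 0.994
grasp_force: 0.0
```

```bash
python3 - <<'E'
from h import *
s=arm.state(); print(s["contact_force"])
t=snap("top"); w=snap("wrist"); P=cloud(w)
m=(P[...,2]>.0055)&(P[...,2]<.013)&(abs(P[...,0]-.46)<.085)&(abs(P[...,1]-.268)<.07); q=P[m]; print("ring in tray",m.sum(),q.mean(0),q.min(0),q.max(0))
save("w10",np.hstack([cv2.resize(w["img"],(400,300)),cv2.resize(t["img"],(400,300))]))
E
```

```text
[-0.07509464 -0.21648592  0.44252127]
ring in tray 1914 [0.45743619 0.27382189 0.00784228] [0.37517779 0.1981585  0.00550101] [0.5444333  0.33759887 0.01298085]
```

View pics/w10.png

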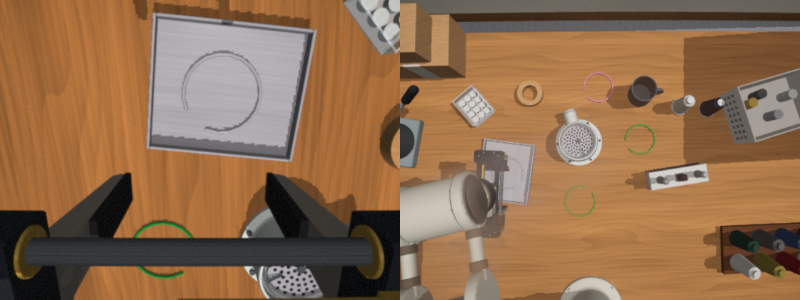

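The left picture shows the steel ring lying flat in the tray at (221,92). The right picture shows the pick standing in the middle of the rack and nothing else moved.

```bash
python3 -c "
from rig import arm
print(arm.hand_in())"
```

```text
the job is handed in; nothing more can be done
None
```

I handed the job in after about 31 s: the ring was eased out with the pick (contact forces under 10 N) and lies flat in the tray, and the pick stands in its own hole, but I returned the pick before carrying the ring because the one gripper had to be free.

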